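# Flip the round press-status flag

## Task

In this paper conservation workshop the stack has gone under the press: flip the round flag over its hinge, from the robot's right-hand side all the way to the left-hand side, until it lies flat on its stop with the papered face up. Push it gently with the fingertips or the outside of the fingers, under control and without flicking or gripping it. Leave its stone block standing where it is, and leave the square flag and everything else on the table alone.

Things in the scene. Friction and masses are not known exactly. Their poses are not given: they have to be found in the camera images.
- round_block: Loose grey stone block of the round flag: 130 (x) x 90 (y) x 30 mm high, about 0.9 kg; origin at the centre of its underside. Its x axis points to the robot's left (yaw 1.22 to 1.92 rad), its y axis is parallel to the hinge. Two steel posts in its middle (54 mm apart, tops 88 mm above the table) carry the hinge over a stop plate 34 x 48 mm.
- round_flag (a joint): Hinge of the round flag: 0 = lying level on the robot's right (along the block's -x), pi/2 = upright, pi = level on its stop on the robot's left (block's +x), papered face up. Starts between 0 and 0.4. Friction hinge: the flag stays at any angle where it is left; 1 to 2 N near its edge moves it. Level, it is 47 mm clear above the block and overhangs it by 30 mm, so a fingertip fits under.
- round_pivot (a point): Middle of the round flag's hinge axis, 80 mm above the table; axes as the block's.
- round_edge (a point): Middle of the round flag's free edge, half-way through its thickness. The flag is an aluminium paddle: a disc 52 mm across and 5 mm thick on a stem 18 mm wide; disc centre 69 mm from the hinge axis, free edge 95 mm from it.
- square_block: Loose grey stone block of the square flag: 130 (x) x 90 (y) x 30 mm high, about 0.9 kg; origin at the centre of its underside. Its x axis points to the robot's left (yaw 1.22 to 1.92 rad), its y axis is parallel to the hinge. Two steel posts in its middle (54 mm apart, tops 88 mm above the table) carry the hinge over a stop plate 34 x 48 mm.
- square_flag (a joint): Hinge of the square flag: 0 = lying level on the robot's right (along the block's -x), pi/2 = upright, pi = level on its stop on the robot's left (block's +x), papered face up. Starts between 0 and 0.4. Friction hinge: the flag stays at any angle where it is left; 1 to 2 N near its edge moves it. Level, it is 47 mm clear above the block and overhangs it by 30 mm, so a fingertip fits under.
- square_pivot (a point): Middle of the square flag's hinge axis, 80 mm above the table; axes as the block's.
- square_edge (a point): Middle of the square flag's free edge, half-way through its thickness. The flag is an aluminium paddle: a square plate 50 x 50 x 5 mm on a stem 18 mm wide; free edge 95 mm from the hinge axis.
- folder: Bystander (sizes in mm): white bone folder, flat bar 150 x 20 x 6, lying between the two blocks.
- brush: Bystander (sizes in mm): flat brush lying on the mat, on the right.
- spool: Bystander (sizes in mm): spool of thread, 40 across, 47 tall, on the left.
- wedge_block: Bystander (sizes in mm): dark wooden pressing block 90 x 50 x 22, lying towards the far side.
- sprayer: Bystander (sizes in mm): white spray bottle, 175 tall, at the left.
- bowl: Bystander (sizes in mm): steel bowl 110 across, 50 tall, at the right.
- jar: Bystander (sizes in mm): lidded jar, 60 across, 75 tall, at the far side between the stacks.
There are look-alikes about, which are no part of the job. What is shaped like the round_block but pink is not meant.

How it is judged:
By the outcome, as a careful person would: the job done as asked, in the order asked, and still so for the second after the job is handed in, with the robot touching nothing.
It also fails if it takes over 40 s, if anything falls off the work surface, if the arm or the gripper's body presses on something with over 40 N, if the wrist force passes 120 N, or if a joint passes its speed limit or range.

## Robot

A 6-joint arm with a two-finger parallel gripper is mounted at the origin on the work surface. World frame = base frame: x ahead of the robot, y to its left, z up, the work surface at z = 0. Lengths are in m, angles in rad, forces in N, time in s.
With the tool pointing down it reaches from about 0.25 to 0.725 m from the base axis. Payload 4 kg.
Tool frame: the origin (TCP) lies midway between the tips of the shut fingers; the grasp point (between the pads) lies 19 mm behind it; z points along the fingers, y is the line along which they close (so a half turn about z gives the same grasp; the last joint's range is limited). The gripper opens to 85 mm and grips with 20 to 120 N. Pads are 22 mm wide; open, the fingers measure 114 mm over their backs; the gripper's body (76 mm by 85 mm) begins 54 mm behind the grasp point. The pads swing forward as they close: fully open they stand 13 mm farther back than shut.
Start: joints at [-1.323, 0.241, 0.005, 1.335, 0, 1.571], TCP at [0.123, -0.485, 0.231] pointing down, gripper open.
Joint ranges: [-2.72, 2.72], [-1.05, 1.87], [-1.09, 1.28], [-1.99, 2.15], [-1.42, 1.44], [-3.14, 3.14]. Speed limits (rad/s): [2.79, 2.79, 3.14, 3.14, 3.14, 3.14].

## Interface

Orientations are given as a unit quaternion [x, y, z, w].
In Python, from workcell import status, camera, get_calibration, ticket gives the robot as it stands.
- The arm moves only by the shell command python3 -m creep 'ROWS' [OPENING]. ROWS is JSON, a list of rows, each a list of 6 numbers: the shift along the world's x, y, z in cm, then the turn, a rotation vector about the world's x, y, z in degrees. A call has 1 to 8 rows; each row shifts and turns the commanded pose from where the row before left it; what a row does not reach is not made up. A row lasts 1/10 s, in which the tool goes at most 50 mm and 8.59 degrees, less where a joint would pass 70% of its speed; a pose out of reach is approached as far as the arm can. A call is refused whole if a number of a shift passes 5 or a number of a turn 8.59, either way. A call with a gripper value outside its range is refused whole. OPENING is the opening, from -1 (shut) to 1 (fully open), so that 0 is half open, set as the call begins (- or left out, the last holds). The fingers move at their own pace and stop on an object; the grip force is fixed at half the most. Time passes only in rows, so rows that do not move let the fingers close. It gives the time, the measured TCP pose, the force, the opening and the grip force at its end, in the units of the state.
- status.get_obs(): the state, without advancing time (a new reading comes with each control period).
- camera(name): name is "side" or "top" or "wrist"; returns the picture (420x560x3 uint8, red, green, blue); there is no depth.
- get_calibration(name): a dict with "fx", "fy", "cx", "cy" (pixels), "rvec" (rotation vector, rad) and "tvec" (3), from world to camera coordinates, as OpenCV has them; the wrist camera has in their place "tool_from_camera" (4x4, takes a point from camera to tool coordinates, whose origin is the TCP and whose axes are the flange's). Camera axes: x right, y down, z forward; pixel columns grow to the right and rows downward; lengths in m; the calibration is good to about 2 mm. A picture is of the moment at which its call begins: read the wrist's pose just before it. get_calibration takes no time and is no camera call.
- ticket.job_done(): hands the job in; it is judged then, once.
The state is a dict: "clock": time; "joint_pos": joint angles; "joint_vel": joint speeds; "tau": joint torques, N m; "eef_pos": TCP position; "tool_rot": TCP orientation; "ft_force": force on the tool from outside, world axes, zero at the start; "ft_torque": the same for the moment, N m; "grip_width": finger opening in m; "grasp_force": force on a finger pad.
Only numpy, scipy, OpenCV 4.12 (cv2) and the standard library are available. Lean on these libraries where they do the work, as an engineer would, in place of code of your own. Each camera call takes 0.05 s, during which the arm holds its last target. There are 200 camera calls.

## Working session

There is one attempt and no reset: what is moved stays moved. The work goes in short steps, Python scripts to look and compute and a shell command to move; the robot and the scene stay as the last step left them, time stands still between calls to the robot, and variables do not carry over. Pictures are saved under pics/ and viewed, at most 10 in all, crops included, and the job is handed in when it is done.

```bash
mkdir -p pics; python3 - <<'E'
from workcell import status,camera,get_calibration
import cv2,numpy as np
o=status.get_obs();print(o['clock'],o['eef_pos'],o['tool_rot'],o['grip_width'])
for n in('top','side'):
    im=camera(n);cv2.imwrite(f'pics/{n}0.png',im[:,:,::-1]);print(n,get_calibration(n))
E
```

```text
0.0 [ 0.12248076 -0.48409147  0.23041422] [ 9.92333650e-01  1.23583079e-01 -1.25713113e-04 -1.06466118e-03] 0.0853008046917796
top {'fx': 526.55133236912, 'fy': 526.55133236912, 'cx': 283.90350563559645, 'cy': 203.81090653221975, 'rvec': array([ 2.10736704, -2.16087564,  0.18511918]), 'tvec': array([-0.02627897,  0.59796679,  1.55714256])}
side {'fx': 489.295972731255, 'fy': 489.295972731255, 'cx': 274.3234907611107, 'cy': 210.97240799755482, 'rvec': array([ 0.36882393, -2.68725004,  1.37691119]), 'tvec': array([0.55451271, 0.19785024, 1.22246224])}
```

View pics/top0.png

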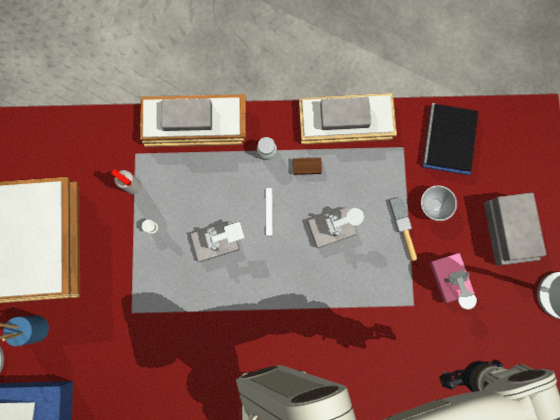

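View pics/side0.png

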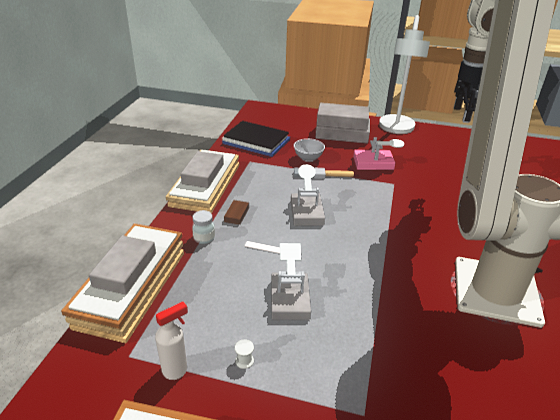

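Top view: the candidates are a round flag on a grey block (block 332,228; disc 356,216), a square flag on a grey block (216,240; plate 233,233) and a round flag on a pink block (455,278; disc 467,300). The grey block with the round flag is the one meant. I'll check it in a close crop and measure it.

```bash
cat > h.py <<'E'
import cv2,numpy as np
from workcell import status,camera,get_calibration
from scipy.spatial.transform import Rotation as R
def cam(n):
    c=get_calibration(n);K=np.array([[c['fx'],0,c['cx']],[0,c['fy'],c['cy']],[0,0,1]]);return K,cv2.Rodrigues(c['rvec'])[0],c['tvec']
def ray(n,uv):
    K,r,t=cam(n);d=r.T@np.linalg.inv(K)@np.array([*uv,1.]);return -r.T@t,d/np.linalg.norm(d)
def plane(n,uv,z):
    o,d=ray(n,uv);return o+d*(z-o[2])/d[2]
def cross(a,b):
    (o,d),(p,e)=ray('top',a),ray('side',b)
    s=np.linalg.lstsq(np.c_[d,-e],p-o,rcond=None)[0];A=o+s[0]*d;B=p+s[1]*e
    return (A+B)/2,np.linalg.norm(A-B)
def proj(n,P):
    K,r,t=cam(n);q=K@(r@np.array(P)+t);return q[:2]/q[2]
E
python3 - <<'E'
from h import *
t=cv2.imread('pics/top0.png');s=cv2.imread('pics/side0.png')
a=cv2.resize(t[190:265,295:385],None,fx=6,fy=6,interpolation=cv2.INTER_CUBIC)
b=cv2.resize(s[155:235,275:345],None,fx=5.625,fy=5.625,interpolation=cv2.INTER_CUBIC)
cv2.imwrite('pics/c0.png',cv2.resize(np.hstack([a,b]),None,fx=.84,fy=.84))
def disc(im,x0,y0,x1,y1):
    m=(im[y0:y1,x0:x1].min(2)>200).astype('uint8')
    m=cv2.morphologyEx(m,cv2.MORPH_OPEN,np.ones((5,5),'uint8'))
    n,l,st,c=cv2.connectedComponentsWithStats(m)
    for i in range(1,n):print(st[i],c[i]+[x0,y0])
    i=1+st[1:,4].argmax();return c[i]+[x0,y0]
u=disc(t,340,200,372,232);v=disc(s,290,160,322,186)
print(u,v,cross(u,v))
E
```

```text
[  0   8  23  17 274] [352.73722628 216.91240876]
[  9   5  23  21 270] [308.25555556 172.91481481]
[352.73722628 216.91240876] [308.25555556 172.91481481] (array([ 0.54030901, -0.24242453,  0.10458371]), np.float64(0.006991323491123813))
```

View pics/c0.png

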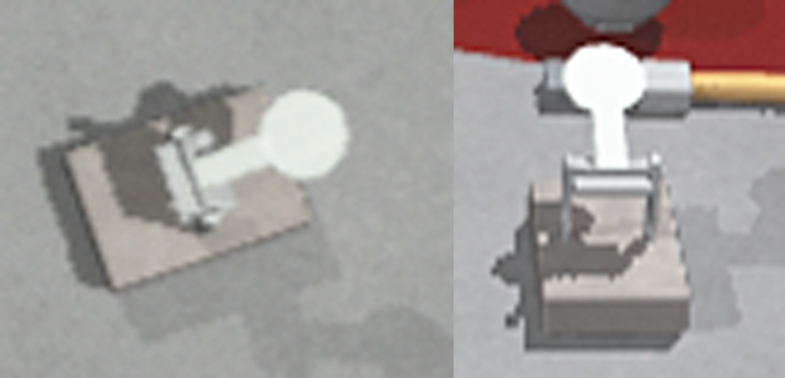

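The crop confirms it: white disc on a grey stone block, no pink. The disc is at about top (355.3,216.8) and side (307.0,171.3), and the post tops at side (299.2,188.4) and (318.0,188.4).

```bash
python3 - <<'E'
from h import *
np.set_printoptions(precision=4,suppress=True)
d,e=cross((355.3,216.8),(307,171.3));print('disc',d,e)
c=np.array([plane('top',p,.03) for p in [(308.5,219.8),(347.6,206.9),(356.5,234.0),(317.8,247.5)]]);print(c)
print('sizes',[np.linalg.norm(c[i]-c[(i+1)%4]) for i in range(4)],'ctr',c.mean(0))
P=[plane('side',p,.088) for p in[(299.2,188.4),(318,188.4)]];print(P,'posts mid',np.mean(P,0),np.linalg.norm(P[0]-P[1]))
x=c[0]-c[1]+c[3]-c[2];yaw=np.arctan2(x[1],x[0]);print('yaw',yaw)
print([plane('top',p,.088) for p in[(183/5.04+295,133/5.04+190),(207/5.04+295,222/5.04+190)]])
m=c.mean(0);m[2]=.08;v=d-m;print('r',np.linalg.norm(v),'ang',np.arctan2(v[2],np.hypot(*v[:2])),'dir yaw',np.arctan2(-v[1],-v[0]))
for n in('folder',(268,212)),('brush',(400,215)):print(n[0],plane('top',n[1],.005))
print('bowl',plane('top',(438,203),.04),'jar',plane('top',(266,148),.07),'wedge',plane('top',(307,166),.02))
print('tool R',R.from_quat(status.get_obs()['tool_rot']).as_matrix())
E
```

```text
disc [ 0.5431 -0.2498  0.1048] 0.0017408280043040723
[[ 0.5489 -0.1158  0.03  ]
 [ 0.5861 -0.238   0.03  ]
 [ 0.5013 -0.2614  0.03  ]
 [ 0.4629 -0.1414  0.03  ]]
sizes [np.float64(0.12771779277067932), np.float64(0.08796536074812249), np.float64(0.126049597421176), np.float64(0.08968235303058669)] ctr [ 0.5248 -0.1891  0.03  ]
[array([ 0.5489, -0.177 ,  0.088 ]), array([ 0.4965, -0.1929,  0.088 ])] posts mid [ 0.5227 -0.1849  0.088 ] 0.05472794478388558
yaw 1.8732982246232486
[array([ 0.5494, -0.1809,  0.088 ]), array([ 0.4963, -0.1928,  0.088 ])]
r 0.06798340117879272 ang 0.3729929862828293 dir yaw 1.8634645454064096
folder [0.5802 0.009  0.005 ]
brush [ 0.5604 -0.4041  0.005 ]
bowl [ 0.5897 -0.5154  0.04  ] jar [0.7692 0.0095 0.07  ] wedge [ 0.7215 -0.1173  0.02  ]
tool R [[ 0.9695  0.2453 -0.0005]
 [ 0.2453 -0.9695  0.0018]
 [-0.     -0.0019 -1.    ]]
```

```bash
python3 -m creep '[[4,1.6,0,0,0,3],[4.4,1.7,0,0,0,0],[4.4,1.7,0,6.7,2.1,0],[4.4,1.7,0,6.7,2.1,0],[4.4,1.7,0,6.7,2.1,0],[4.4,1.7,0,6.7,2.1,0],[4.4,1.7,0,6.7,2.1,0],[4.4,1.7,0,0,0,0]]' -1
python3 -m creep '[[4.4,1.7,0,0,0,0],[4.4,1.7,0,0,0,0],[0,0,0,0,0,0],[0,0,0,0,0,0]]'
cat > rel.py <<'E'
from h import *
np.set_printoptions(precision=4,suppress=True)
P=np.array([.5235,-.187,.08]);ux=np.array([-.295,.955,0])
def st():
    o=status.get_obs();p=o['eef_pos'];M=R.from_quat(o['tool_rot']).as_matrix()
    print('t',o['clock'],'p',p,'u',(p-P)@ux,'v along hinge',(p-P)@np.array([.955,.295,0]),'z',p[2],'tilt',np.degrees(np.arctan2(M[:,2]@ux,-M[2,2])),'zax',M[:,2],'F',o['ft_force'],'w',o['grip_width'],'q',o['joint_pos'])
E
python3 -c "from rel import *;st()"
```

```text
clock: 0.9
eef_pos: [0.467, -0.3498, 0.2185]
tool_rot: [0.943, 0.14, -0.047, -0.297]
ft_force: [0.8, -0.4, -2.3]
grip_width: 0.0002
grasp_force: 0.0
clock: 1.3
eef_pos: [0.5433, -0.3018, 0.2157]
tool_rot: [0.947, 0.142, -0.038, -0.286]
ft_force: [-0.2, -1.0, -0.1]
grip_width: 0.0002
grasp_force: 0.0
t 1.3 p [ 0.5433 -0.3018  0.2157] u -0.11542606725149711 v along hinge -0.014988839754521173 z 0.21573438758277005 tilt 33.52516335974781 zax [-0.154   0.5307 -0.8335] F [-0.1797 -1.0153 -0.0711] w 0.00022300606027591353 q [-0.6652  0.9762  1.0604  2.1489  0.3284  2.0945]
```

```bash
python3 -m creep '[[1.5,-1,-3.5,0,0,0],[0.5,0,-3.5,0,0,0],[0,0,-3.5,0,0,0],[0,0,0,0,0,0],[0,0,0,0,0,0]]'
python3 -c "from rel import *;st()
cv2.imwrite('pics/s1.png',cv2.resize(camera('side')[110:250,230:410],None,fx=4,fy=4)[:,:,::-1])"
```

```text
clock: 1.8
eef_pos: [0.5614, -0.3138, 0.1129]
tool_rot: [0.947, 0.14, -0.037, -0.286]
ft_force: [0.5, -0.9, 0.8]
grip_width: -0.0003
grasp_force: 0.0
t 1.8 p [ 0.5614 -0.3138  0.1129] u -0.13222215249898514 v along hinge -0.0012327285573595595 z 0.1128886975347602 tilt 33.543373605923485 zax [-0.151   0.5318 -0.8333] F [ 0.5319 -0.8771  0.8212] w -0.0002557845579444725 q [-0.664   1.0529  0.9564  1.9663  0.3319  2.1001]
```

View pics/s1.png

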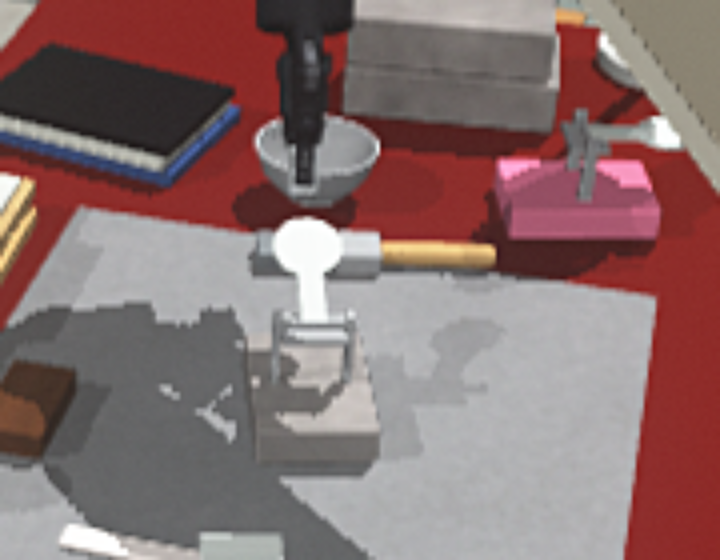

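```bash
cat > plan.py <<'E'
from rel import *
import sys
h,r=.011,.078
def tcp(a):
    t=np.radians(np.interp(a,[40,120],[33.5,0]));A=np.radians(a)
    uz=r*np.array([-np.cos(A),np.sin(A)])-.0025*np.array([np.sin(A),np.cos(A)])-h*np.array([np.cos(t),np.sin(t)])
    return P+uz[0]*ux+[0,0,uz[1]],np.degrees(t),uz
if __name__=='__main__':
    print('start',tcp(5))
    pr=5
    for a in list(range(13,190,8)):
        p,t,uz=tcp(a);p0,t0,_=tcp(pr);d=(p-p0)*100/2;print(pr,a,'per row x2:',d.round(2),'turn',round((t-t0)/2,2),'tcp',p,'uz',uz);pr=a
E
python3 plan.py
```

```text
start (array([ 0.5492, -0.2702,  0.0782]), np.float64(33.5), array([-0.0871, -0.0018]))
5 13 per row x2: [-0.02  0.06  0.54] turn 0.0 tcp [ 0.5488 -0.2689  0.089 ] uz [-0.0857  0.009 ]
13 21 per row x2: [-0.04  0.14  0.53] turn 0.0 tcp [ 0.548  -0.2662  0.0995] uz [-0.0829  0.0195]
21 29 per row x2: [-0.06  0.2   0.5 ] turn 0.0 tcp [ 0.5467 -0.2621  0.1096] uz [-0.0786  0.0296]
29 37 per row x2: [-0.08  0.27  0.47] turn 0.0 tcp [ 0.545  -0.2567  0.1189] uz [-0.073   0.0389]
37 45 per row x2: [-0.1   0.32  0.44] turn -1.05 tcp [ 0.5431 -0.2503  0.1277] uz [-0.0663  0.0477]
45 53 per row x2: [-0.11  0.37  0.4 ] turn -1.68 tcp [ 0.5408 -0.243   0.1356] uz [-0.0586  0.0556]
53 61 per row x2: [-0.13  0.41  0.34] turn -1.68 tcp [ 0.5382 -0.2347  0.1424] uz [-0.05    0.0624]
61 69 per row x2: [-0.14  0.45  0.28] turn -1.67 tcp [ 0.5355 -0.2257  0.1479] uz [-0.0405  0.0679]
69 77 per row x2: [-0.15  0.48  0.21] turn -1.68 tcp [ 0.5325 -0.2161  0.152 ] uz [-0.0304  0.072 ]
77 85 per row x2: [-0.16  0.5   0.13] turn -1.67 tcp [ 0.5294 -0.206   0.1547] uz [-0.0199  0.0747]
85 93 per row x2: [-0
[... 561 characters left out ...]
0.0404 0.0588]
133 141 per row x2: [-0.11  0.37 -0.39] turn 0.0 tcp [ 0.5093 -0.1411  0.131 ] uz [0.048 0.051]
141 149 per row x2: [-0.1   0.31 -0.44] turn 0.0 tcp [ 0.5074 -0.1349  0.1223] uz [0.0546 0.0423]
149 157 per row x2: [-0.08  0.25 -0.48] turn 0.0 tcp [ 0.5059 -0.1299  0.1128] uz [0.0598 0.0328]
157 165 per row x2: [-0.06  0.18 -0.51] turn 0.0 tcp [ 0.5047 -0.1262  0.1026] uz [0.0637 0.0226]
165 173 per row x2: [-0.04  0.12 -0.53] turn 0.0 tcp [ 0.504  -0.1239  0.092 ] uz [0.0661 0.012 ]
173 181 per row x2: [-0.01  0.04 -0.54] turn 0.0 tcp [ 0.5037 -0.123   0.0811] uz [0.067  0.0011]
181 189 per row x2: [ 0.01 -0.03 -0.54] turn 0.0 tcp [ 0.5039 -0.1236  0.0703] uz [ 0.0664 -0.0097]
```

```bash
python3 -m creep '[[0,0,-1.9,0,0,0],[0,0,-1.8,0,0,0],[-0.3,1.1,0,0,0,0],[-0.3,1.1,0,0,0,0],[-0.3,1.1,0,0,0,0],[-0.3,1,0,0,0,0],[0,0,0,0,0,0],[0,0,0,0,0,0]]'
python3 -c "from rel import *;st()"
```

```text
clock: 2.65
eef_pos: [0.5517, -0.2712, 0.0778]
tool_rot: [0.948, 0.142, -0.035, -0.284]
ft_force: [-0.4, -0.5, 0.4]
grip_width: -0.0001
grasp_force: 0.0
t 2.65 p [ 0.5517 -0.2712  0.0778] u -0.08871973798523008 v along hinge 0.002133068698825792 z 0.07780499653498787 tilt 33.21852614447809 zax [-0.1474  0.528  -0.8364] F [-0.4056 -0.5348  0.4302] w -9.684790462387534e-05 q [-0.6262  0.9608  0.6783  1.762   0.3484  2.1339]
```

Start pose reached, with no contact yet. Now the arc, about 4° per row.

```bash
python3 -m creep '[[-0.05,0.1,0.54,0,0,0],[-0.05,0.1,0.54,0,0,0],[-0.05,0.14,0.53,0,0,0],[-0.05,0.14,0.53,0,0,0],[-0.06,0.2,0.5,0,0,0],[-0.06,0.2,0.5,0,0,0],[-0.08,0.27,0.47,0,0,0],[-0.08,0.27,0.47,0,0,0]]'
python3 -c "from rel import *;st()
cv2.imwrite('pics/s2.png',cv2.resize(camera('side')[110:250,230:410],None,fx=4,fy=4)[:,:,::-1])"
```

```text
clock: 3.45
eef_pos: [0.5458, -0.2556, 0.1164]
tool_rot: [0.947, 0.141, -0.037, -0.285]
ft_force: [-1.0, -0.7, -1.3]
grip_width: -0.0001
grasp_force: 0.4
t 3.45 p [ 0.5458 -0.2556  0.1164] u -0.07207634281946351 v along hinge 0.001100480583224354 z 0.11637996230013553 tilt 33.44015770429116 zax [-0.1507  0.5304 -0.8343] F [-1.0008 -0.7286 -1.2684] w -0.0001298526860351773 q [-0.6135  0.9048  0.6637  1.8042  0.3543  2.1457]
```

View pics/s2.png

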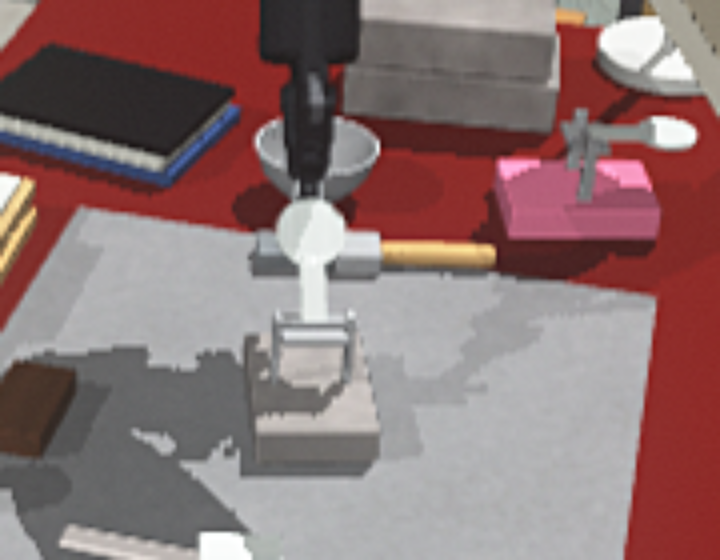

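The disc has risen (crop y 247 to 233), the finger is behind it, and the block hasn't moved. Continuing.

```bash
python3 -m creep '[[-0.1,0.32,0.44,-1,-0.3,0],[-0.1,0.32,0.44,-1,-0.3,0],[-0.11,0.37,0.4,-1.6,-0.5,0],[-0.11,0.37,0.4,-1.6,-0.5,0],[-0.13,0.41,0.34,-1.6,-0.5,0],[-0.13,0.41,0.34,-1.6,-0.5,0],[-0.14,0.45,0.28,-1.6,-0.5,0],[-0.14,0.45,0.28,-1.6,-0.5,0]]'
python3 -c "from rel import *;st()"
python3 -m creep '[[-0.15,0.48,0.21,-1.6,-0.5,0],[-0.15,0.48,0.21,-1.6,-0.5,0],[-0.16,0.5,0.13,-1.6,-0.5,0],[-0.16,0.5,0.13,-1.6,-0.5,0],[-0.16,0.51,0.06,-1.6,-0.5,0],[-0.16,0.51,0.06,-1.6,-0.5,0],[0,0,0,0,0,0]]'
python3 -c "from rel import *;st()
cv2.imwrite('pics/s3.png',cv2.resize(camera('side')[110:250,230:410],None,fx=4,fy=4)[:,:,::-1])"
```

```text
clock: 4.3
eef_pos: [0.5361, -0.2243, 0.146]
tool_rot: [0.972, 0.146, -0.021, -0.183]
ft_force: [-0.7, -1.0, -0.2]
grip_width: 0.0001
grasp_force: 0.5
t 4.3 p [ 0.5361 -0.2243  0.146 ] u -0.03928601066953731 v along hinge 0.001022623940306202 z 0.1459618661479383 tilt 21.15873098544119 zax [-0.0939  0.3489 -0.9324] F [-0.6986 -1.0084 -0.2363] w 9.746803488136851e-05 q [-0.5291  0.6622  0.3755  1.5532  0.2566  2.2799]
clock: 5.0
eef_pos: [0.5265, -0.1934, 0.1546]
tool_rot: [0.984, 0.149, -0.007, -0.098]
ft_force: [-0.3, 0.3, -0.2]
grip_width: 0.0002
grasp_force: 0.0
t 5.0 p [ 0.5265 -0.1934  0.1546] u -0.006956625560151397 v along hinge 0.000997258453078272 z 0.15457937591399243 tilt 11.189562431133947 zax [-0.0435  0.1897 -0.9809] F [-0.2575  0.308  -0.2296] w 0.00015186601005643847 q [-0.4352  0.4971  0.1615  1.3563  0.1543  2.3964]
```

View pics/s3.png

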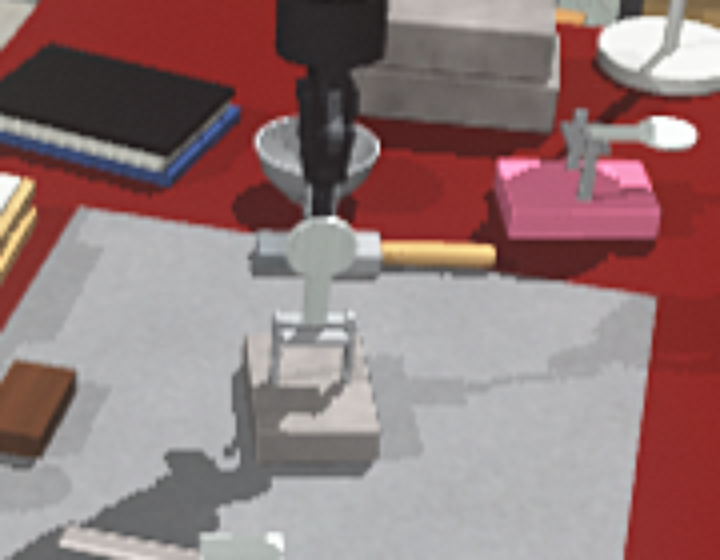

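The flag is about upright (disc at crop 322,248) with the finger behind it and the block unmoved. On over the top.

```bash
python3 -m creep '[[-0.16,0.51,-0.02,-1.6,-0.5,0],[-0.16,0.51,-0.02,-1.6,-0.5,0],[-0.16,0.5,-0.09,-1.6,-0.5,0],[-0.16,0.5,-0.09,-1.6,-0.5,0],[-0.15,0.48,-0.16,-1.6,-0.5,0],[-0.15,0.48,-0.16,-1.6,-0.5,0],[-0.14,0.45,-0.25,-0.6,-0.2,0],[-0.14,0.45,-0.25,-0.6,-0.2,0]]'
python3 -m creep '[[-0.13,0.41,-0.33,0,0,0],[-0.13,0.41,-0.33,0,0,0],[-0.11,0.37,-0.39,0,0,0],[-0.11,0.37,-0.39,0,0,0],[0,0,0,0,0,0]]'
python3 -c "from rel import *;st()
cv2.imwrite('pics/s4.png',cv2.resize(camera('side')[110:250,230:410],None,fx=4,fy=4)[:,:,::-1])"
```

```text
clock: 5.85
eef_pos: [0.5147, -0.1562, 0.1428]
tool_rot: [0.989, 0.149, 0.007, -0.0]
ft_force: [-0.9, -1.7, 0.4]
grip_width: 0.0002
grasp_force: 0.3
clock: 6.35
eef_pos: [0.5094, -0.1401, 0.1275]
tool_rot: [0.989, 0.15, 0.007, -0.001]
ft_force: [0.8, -0.8, -0.3]
grip_width: -0.0
grasp_force: 0.0
t 6.35 p [ 0.5094 -0.1401  0.1275] u 0.048965198866759534 v along hinge 0.000342191851413078 z 0.12753627231573555 tilt -0.011964945783355493 zax [ 0.0128  0.0037 -0.9999] F [ 0.7708 -0.7773 -0.3394] w -2.0427307290843632e-05 q [-0.2724  0.355  -0.117   1.0875  0.007   2.5688]
```

View pics/s4.png

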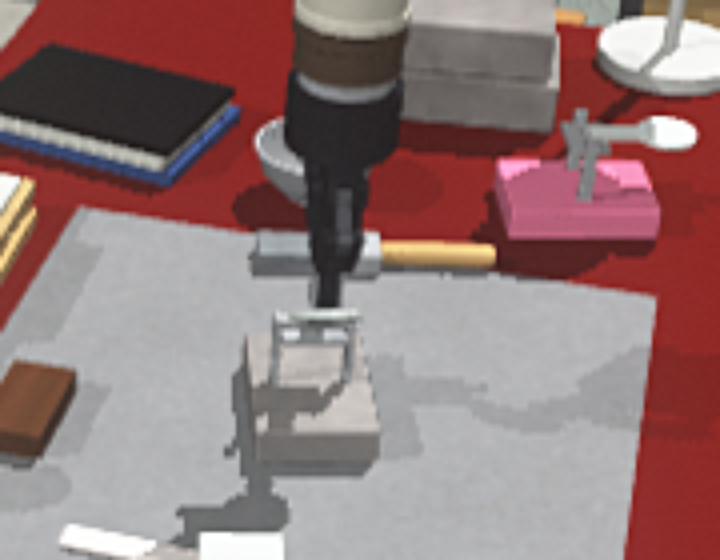

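The flag is edge-on to the camera at about 140° (thin bar at crop 315,316), as planned, and the block is unmoved. Continuing down, slowing near the stop.

```bash
python3 -m creep '[[-0.1,0.31,-0.44,0,0,0],[-0.1,0.31,-0.44,0,0,0],[-0.08,0.25,-0.48,0,0,0],[-0.08,0.25,-0.48,0,0,0],[-0.06,0.18,-0.51,0,0,0],[-0.06,0.18,-0.51,0,0,0],[-0.04,0.12,-0.45,0,0,0],[-0.04,0.12,-0.4,0,0,0]]'
python3 -m creep '[[0,0.05,-0.2,0,0,0],[0,0,-0.2,0,0,0],[0,0,-0.2,0,0,0],[0,0,-0.1,0,0,0],[0,0,0,0,0,0]]'
python3 -c "from rel import *;st()
cv2.imwrite('pics/s5.png',cv2.resize(camera('side')[110:250,230:410],None,fx=4,fy=4)[:,:,::-1])"
```

```text
clock: 7.2
eef_pos: [0.5041, -0.1233, 0.0908]
tool_rot: [0.989, 0.149, 0.007, -0.0]
ft_force: [0.1, -1.2, 1.4]
grip_width: 0.0002
grasp_force: 0.3
clock: 7.7
eef_pos: [0.5043, -0.1229, 0.0842]
tool_rot: [0.989, 0.149, 0.007, -0.0]
ft_force: [0.5, 0.0, 0.2]
grip_width: -0.0001
grasp_force: 0.0
t 7.7 p [ 0.5043 -0.1229  0.0842] u 0.06683787339732782 v along hinge 0.0005416714646385627 z 0.08415821433197625 tilt -0.07139130330648613 zax [ 0.0141  0.0031 -0.9999] F [0.54   0.0322 0.2032] w -9.32251878872695e-05 q [-0.2429  0.3805 -0.2052  0.9721  0.0064  2.5988]
```

View pics/s5.png

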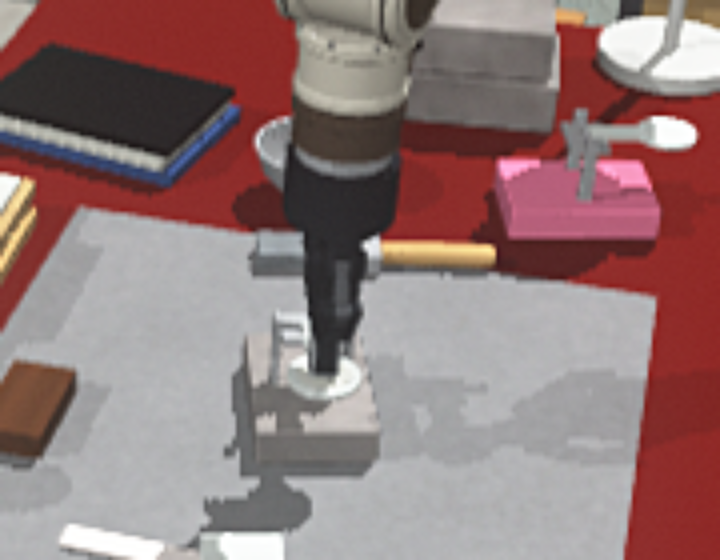

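Disc nearly level (crop 325,375). There's no stop force yet, so I'll press in 1 mm steps.

```bash
python3 -m creep '[[-0.1,0.4,0,0,0,0],[0,0,-0.1,0,0,0],[0,0,-0.1,0,0,0],[0,0,0,0,0,0]]'
python3 -m creep '[[0,0,-0.1,0,0,0],[0,0,0,0,0,0]]'
python3 -m creep '[[0,0,-0.1,0,0,0],[0,0,0,0,0,0]]'
```

```text
clock: 8.15
eef_pos: [0.5034, -0.1187, 0.0825]
tool_rot: [0.989, 0.15, 0.007, -0.001]
ft_force: [-0.1, 1.0, 2.5]
grip_width: -0.0001
grasp_force: 1.3
clock: 8.35
eef_pos: [0.5034, -0.1187, 0.0824]
tool_rot: [0.989, 0.149, 0.008, -0.001]
ft_force: [-2.9, 2.0, 9.0]
grip_width: 0.0003
grasp_force: 4.3
clock: 8.55
eef_pos: [0.5035, -0.1187, 0.0823]
tool_rot: [0.989, 0.15, 0.008, -0.0]
ft_force: [-4.8, 2.8, 14.7]
grip_width: -0.0001
grasp_force: 7.0
```

The tip stopped at z = 82.4 mm, and the expected face height is 82.5 mm, so the flag is on its stop. Retreating straight up.

```bash
python3 -m creep '[[0,0,0.4,0,0,0],[0,0,1,0,0,0],[0,0,3,0,0,0],[0,0,4,0,0,0],[-3,0,4,0,0,0],[-4,0,3,0,0,0],[-4,0,0,0,0,0],[-4,0,0,0,0,0]]'
python3 -m creep '[[-4,0,0,0,0,0],[-3,0,0,0,0,0],[0,0,0,0,0,0],[0,0,0,0,0,0]]'
python3 - <<'E'
from h import *
s=camera('side');t=camera('top')
a=cv2.resize(t[190:265,190:385],None,fx=4,fy=4)[:,:,::-1];b=cv2.resize(s[140:290,230:345],None,fx=2,fy=2)[:,:,::-1]
b=np.vstack([b,np.zeros((0,230,3),'uint8')]);c=np.zeros((300,1010,3),'uint8');c[:,:780]=a;c[:,780:]=b
cv2.imwrite('pics/f.png',cv2.resize(c,None,fx=.79,fy=.79))
E
```

```text
clock: 9.35
eef_pos: [0.3527, -0.1193, 0.2357]
tool_rot: [0.989, 0.15, 0.009, 0.001]
ft_force: [-1.0, -0.4, 1.1]
grip_width: 0.0001
grasp_force: 0.0
clock: 9.75
eef_pos: [0.2835, -0.1193, 0.2349]
tool_rot: [0.989, 0.149, 0.008, 0.0]
ft_force: [1.0, 0.8, 0.1]
grip_width: -0.0003
grasp_force: 0.0
```

View pics/f.png

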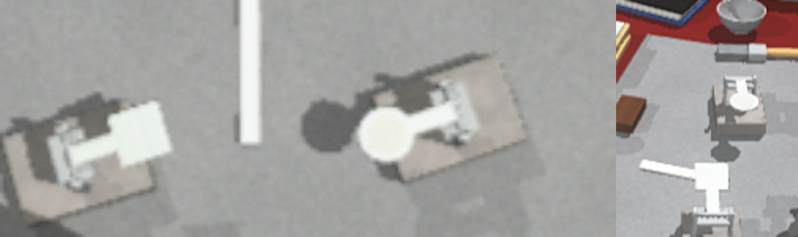

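The round flag lies level on the left with its white face up (crop 385,134). Its block's corner is where it was, at (347,207) in the top view, and the square flag is untouched.

```bash
python3 -c "from workcell import ticket;print(ticket.job_done())"
```

```text
the job is handed in; nothing more can be done
None
```

The round flag is flipped onto its left-hand stop, papered face up, with its block still in place and nothing else touched; the job was handed in at about 10 s on the robot's clock.

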